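# Unsnap the terminal cover of a bench supply box and push it off its rails

### The arm

A 6-joint arm with a two-finger parallel gripper is mounted at the origin on a cart in front of the work surface, level with it; the furniture and walls round the work are solid. World frame = base frame: x ahead of the robot, y to its left, z up, the work surface at z = 0. Lengths are in mm, angles in rad, forces in N, time in s.
With the tool pointing down it reaches from about 375 to 975 mm from the base axis. Payload 3.8 kg.
Tool frame: the origin (TCP) lies between the finger pads; the fingertips stand 22 mm ahead of it and the grasp point (between the pads) lies 3 mm ahead of it; z points along the fingers, x is the direction in which the jaws open and shut, and the axes are right-handed (so a half turn about z gives the same grasp; the last joint's range is limited). The gripper opens to 85 mm and grips with 20 to 120 N. Pads are 22 mm wide; open, the fingers measure 114 mm over their backs; the gripper's body (76 mm by 85 mm) begins 54 mm behind the grasp point. The pads swing forward as they close: fully open they stand 13 mm farther back than shut.
Start: joints at [-0.037, 0.264, 1.604, -0, 1.274, -0.037], TCP at [674.995, -0.002, 253.28] pointing down, gripper open.
Joint ranges: [-2.63, 2.63], [-0.94, 2.18], [0.31, 2.57], [-1.31, 4.45], [0, 2.66], [-2.55, 2.55]. Speed limits (rad/s): [2.57, 2.57, 3.14, 3.14, 3.14, 3.14].

### API

Orientations are given as a unit quaternion [x, y, z, w].
In Python, from bench import manip gives the robot as it stands. The module is installed in compiled form; this text tells all that it offers.
- The arm moves only by the tool send_rows, never from a script. Its arguments are lists of equal length, an entry for each row: "delta_pos": the shift along the tool's x, y, z in m, a list of three; "rot": the turn, a rotation vector about the tool's x, y, z in degrees, a list of three. A call has 1 to 10 rows; each row shifts and turns the commanded pose from where the row before left it, along the tool's axes as they then stand; what a row does not reach is not made up. A row lasts 1/12 s, in which the tool goes at most 41.7 mm and 7.16 degrees, less where a joint would pass 70% of its speed; a pose out of reach is approached as far as the arm can. A call is refused whole if a number of a shift passes 0.0417 or a number of a turn 7.16, either way. A call with a gripper value outside its range is refused whole. "fingers" is the opening in per cent of the stroke, from 0 (shut) to 100 (fully open), set as the call begins (left out, the last holds). The fingers move at their own pace and stop on an object; the grip force is fixed at half the most. Time passes only in rows, so rows that do not move let the fingers close. It gives the time, the measured TCP pose, the force and the opening at its end, in the units of the state.
- manip.get_obs(): the state, without advancing time (a new reading comes with each control period).
- manip.grab_frame(name): name is "scene" or "side" or "wrist"; returns the picture (420x560x3 uint8, red, green, blue); there is no depth.
- manip.camera_info(name): a dict with "intrinsics" (3x3 intrinsics, pixels), "view" (4x4, takes a point from world to camera coordinates); the wrist camera has in their place "mount" (4x4, takes a point from camera to tool coordinates, whose origin is the TCP and whose axes are the tool frame's). Camera axes: x right, y down, z forward; pixel columns grow to the right and rows downward; lengths in mm; the calibration is good to about 2 mm. A picture is of the moment at which its call begins: read the wrist's pose just before it. camera_info takes no time and is no camera call.
- manip.sign_off(): hands the job in, once; it reports no verdict.
Trained networks look in the newest picture that a camera, given by its name, has taken for a name from the list of things; names that differ only in an ending like _2 or _b are one class to them, and where a whole thing is asked for, a point or a joint stands for the part that bears it (a point fixed in the world has none). Each returns a list of dicts, best first, with "score" (0 to 1); they miss things now and then, are a little off and sometimes report something else, mostly with a low value. They report only what shows in the picture. A call takes as long as a camera call. They do not tell look-alikes from the thing itself.
- manip.boxes_of(camera, name): "extent" ([left, top, right, bottom] in pixels, round what is visible of it).
- manip.masks_of(camera, name): "region" (420x560 bool, what is visible of it) and "extent" ([left, top, right, bottom] in pixels, round what is visible of it).
- manip.place_of(camera, name): "at" ([row, column] in pixels: a listed point, or the origin of a listed thing).
The state is a dict: "time_s": time; "q": joint angles; "dq": joint speeds; "tau": joint torques, N m; "position": TCP position; "orientation": TCP orientation; "contact_force": force on the tool from outside, world axes, zero at the start; "moment": the same for the moment, N m; "width": finger opening in mm.
Only numpy, scipy, OpenCV 4.12 (cv2) and the standard library are available. Lean on these libraries where they do the work, as an engineer would, in place of code of your own. Each camera call takes 0.05 s, during which the arm holds its last target. There are 200 camera calls.

### The job

Open the terminal compartment of the grey supply box so that its terminal screws can be reached: with the fingertips press the snap tab down until the cover springs loose, then push the released cover straight along its guide rails until it is completely clear of the box, and leave it standing flat on the bench close in front of the rails. Only press and push: do not grip, lift or carry the cover, and leave the tools and other small things round it where they lie.

Things in the scene. Friction and masses are not known exactly. Their poses are not given: they have to be found in the camera images.
- supply_box: Grey bench supply box, fixed. Origin on the bench under the centre of the cover's seat; +x: the way the cover is pushed off, z up. Along x: enclosure -172 to -90 mm, 84 mm wide, 54 mm high; low deck -93 to -41 mm, 18 mm high, with the snap tab; seat -40 to +40 mm, a 4 mm plate with a rail on each side (outer faces y = +-38 mm, 12 mm high). Terminals inside reach 24 mm.
- rail_end (a point): Point on the box's centre line where plate and rails end, at x = +40 mm, 4 mm above the bench. Beyond it (box +x) is open bench.
- tab_top (a point): Centre of the top of the snap tab, a black ribbed pad 30 mm (box x) by 34 mm (box y), at x = -59 mm, y = 0 of the box, 30 mm above the bench at rest and 12 mm above the deck, 19 mm behind the latched cover's rear face. It moves straight down on a spring; a hook at its front, up to 32.5 mm above the bench at rest, holds the cover's rear band from inside.
- tab (a joint): Travel of the snap tab in m: 0 at rest (up), grows as it is pressed down, stop at 0.009. The hook lets the cover go at about 0.004 to 0.005; pressing takes some 2 to 6 N. It springs back up when let go.
- cover: Loose grey hood, 80 mm long (x), 56 wide (65 over the foot lips), 46 high, about 0.09 kg. Origin: centre of its underside, axes as the box's; latched at box x = 0 to 1 mm, y = 0, 4 mm above the bench. Its lips slide in the rails, held down in their rear half. Once the tab is pressed, spring pins move it about 12 mm in +x, past the hook; at x > 81 mm it is clear and drops 4 mm to the bench.
- cover_rear (a point): Middle of the outer face of the cover's upright rear band, facing the tab (box -x): the place to push. The band is 56 mm wide and spans 25 to 45.5 mm above the cover's underside; this point is 40 mm behind the cover's origin and 36 mm above its underside.
- driver_t10: Small screwdriver, 160 mm, red handle, lying beside the box; to be left alone. Origin under its middle.
- side_cutter: Side cutters with orange grips, 126 mm, lying on the other side of the box; to be left alone. Origin under their middle.
- thumbscrew_a: Thumb screw 22 mm across and 29 mm high, standing on its head beside the box; to be left alone. Origin under its middle.
- filter_box: Small carton 48x62x54 mm near the right edge of the bench; to be left alone. Origin under its middle.
- oring_tin: Round tin 56 mm across, 21 mm high, near the right edge; to be left alone. Origin under its middle.
- brass_union: Brass pipe fitting 16 mm across, 27 mm high, standing at the right rear; to be left alone. Origin under its middle.
Not all that is in view belongs to the job. Leave any purple look-alike of the cover alone. Of the things that look like the supply_box, the larger one is meant.

How it is judged (in metres and radians):
On the way, in this order (a step that is already met when the one before it is completed fails the run):
1. the snap tab is pressed in while the cover is still on its seat (value of joint tab above 0.0045 m and x of cover in the frame of supply_box below 0.03 m).
2. the released cover is pushed along its rails until it is clear of them (x of cover in the frame of supply_box above 0.081 m), for 0.1 s.
At the end, for the whole second after the job is handed in: The cover stands flat on the bench, at rest, completely clear of the rails: its rear face between 1 and 70 mm ahead of the rails' ends, no more than 40 mm to the side of their centre line and within 0.45 rad of their direction; the snap tab has sprung back up (within 2 mm) (x of cover in the frame of supply_box between 0.081 and 0.15 m and y of cover in the frame of supply_box between -0.04 and 0.04 m and angle between the x axis of cover and the x axis of supply_box, either way round below 0.45 rad and height (world z) of cover below 0.003 m and angle between cover's own z axis and vertical below 0.06 rad and linear speed of cover below 0.02 m/s and value of joint tab below 0.002 m); the robot touches nothing.
It fails at once if the cover is lifted or carried (underside more than 15 mm above the bench) or tipped by more than 0.35 rad (height (world z) of cover above 0.015 m or angle between cover's own z axis and vertical above 0.35 rad).
It fails at once if a bystander is moved by more than 12 mm (distance of any of driver_t10, side_cutter, thumbscrew_a, filter_box, oring_tin, brass_union from where it was at the start of the episode above 0.012 m).
It also fails if it takes over 35 s, if anything falls off the work surface, if the arm or the gripper's body presses on something with over 40 N, if the wrist force passes 120 N, or if a joint passes its speed limit or range.

## Working session

There is one attempt and no reset: what is moved stays moved. The work goes in short steps, Python scripts to look and compute and a tool call to move; the robot and the scene stay as the last step left them, time stands still between calls to the robot, and variables do not carry over. Pictures are saved under pics/ and viewed, about 8 in all and at most 12, crops included, and the job is handed in when it is done.

Besides the shell and the picture viewer there is one more tool, called after "Emit:" as name(argument=value, ...) on one line, values as JSON. send_rows: Moves the arm, as the interface text tells. Its arguments: {"type":"object","properties":{"delta_pos":{"type":"array","items":{"type":"array","items":{"type":"number"}}},"rot":{"type":"array","items":{"type":"array","items":{"type":"number"}}},"fingers":{"type":"number"}},"required":["delta_pos","rot"]}

```bash
mkdir -p pics; cat > h.py <<'E'
from bench import manip
import numpy as np, cv2
def save(cam,name):
    im=manip.grab_frame(cam); cv2.imwrite('pics/'+name,cv2.cvtColor(im,cv2.COLOR_RGB2BGR)); return im
def ray(cam,rc,z):
    ci=manip.camera_info(cam);K=np.array(ci['intrinsics']);V=np.array(ci['view'])
    d=V[:3,:3].T@np.linalg.solve(K,[rc[1],rc[0],1]);c=-V[:3,:3].T@V[:3,3]
    return c+d*(z-c[2])/d[2]
def proj(cam,P):
    ci=manip.camera_info(cam);K=np.array(ci['intrinsics']);V=np.array(ci['view'])
    p=K@(V[:3,:3]@np.array(P,float)+V[:3,3]);return p[:2]/p[2]
E
python3 - <<'E'
from h import *
ims=[save(c,c+'0.png') for c in('scene','side')]
for c in('scene','side'):
    for n,z in(('supply_box',0),('rail_end',4),('tab_top',30),('cover',4),('cover_rear',40)):
        for d in manip.place_of(c,n)[:3]: print(c,n,round(d['score'],2),np.round(d['at']),np.round(ray(c,d['at'],z)))
E
```

```text
scene supply_box 0.77 [323. 179.] [527. 397.   0.]
scene supply_box 0.63 [275. 239.] [529. 187.   0.]
scene supply_box 0.5 [255. 223.] [622. 138.   0.]
scene rail_end 0.94 [276. 255.] [492. 171.   4.]
scene rail_end 0.59 [328. 189.] [495. 400.   4.]
scene tab_top 0.49 [308. 170.] [548. 398.  30.]
scene tab_top 0.42 [256. 222.] [592. 177.  30.]
scene cover 0.76 [272. 240.] [532. 178.   4.]
scene cover 0.56 [326. 238.] [416. 337.   4.]
scene cover 0.25 [191. 299.] [ 669. -330.    4.]
scene cover_rear 0.96 [255. 228.] [570. 180.  40.]
scene cover_rear 0.96 [329. 232.] [392. 381.  40.]
side supply_box 0.92 [288. 288.] [533. 177.   0.]
side supply_box 0.68 [372. 300.] [521. 394.   0.]
side rail_end 0.9 [373. 310.] [498. 399.   4.]
side rail_end 0.72 [286. 303.] [494. 175.   4.]
side tab_top 0.59 [366. 284.] [560. 386.  30.]
side tab_top 0.46 [281. 263.] [595. 165.  30.]
side cover 0.72 [344. 339.] [422. 335.   4.]
side cover 0.64 [260. 307.] [475.  98.   4.]
side cover 0.61 [288. 283.] [545. 176.   4.]
side cover_rear 0.92 [280. 273.] [571. 171.  40.]
side cover_rear 0.58 [354. 353.] [398. 372.  40.]
```

View pics/scene0.png

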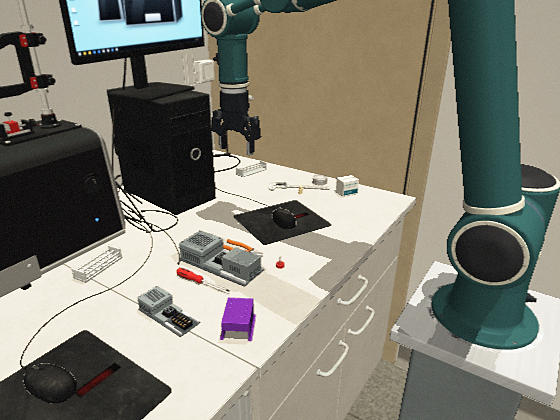

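View pics/side0.png

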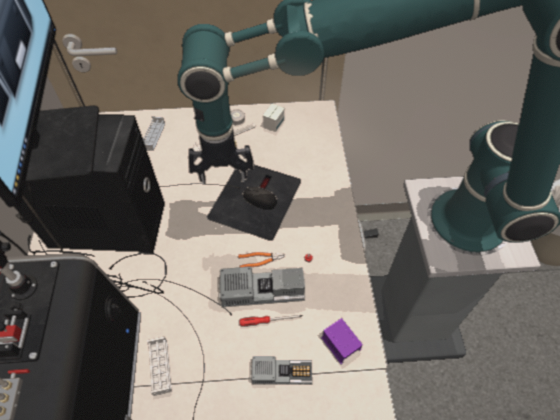

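```bash
python3 - <<'E'
from h import *
a=cv2.imread('pics/scene0.png')[215:345,130:300];b=cv2.imread('pics/side0.png')[240:395,215:375]
cv2.imwrite('pics/c.png',np.hstack([cv2.resize(a,(400,306),interpolation=2),cv2.resize(b,(316,306),interpolation=2)]))
o=manip.get_obs();print(o);print(manip.camera_info('wrist'))
for n in('thumbscrew_a','driver_t10','side_cutter'):
  for d in manip.place_of('side',n)[:2]: print(n,d['score'],ray('side',d['at'],0).round())
E
```

```text
{'time_s': 0.6, 'q': array([-3.68807486e-02,  2.63870463e-01,  1.60396022e+00, -1.27496174e-05,
        1.27372223e+00, -3.69163440e-02]), 'dq': array([-0.00195839,  0.00057627,  0.00069941, -0.00035826, -0.00121588,
       -0.00037092]), 'tau': array([ 3.76763655e-04, -5.14636445e+01, -3.67459738e+01, -1.30279468e-04,
        1.17341569e-03,  8.44848074e-06]), 'position': array([6.75007142e+02, 6.90855440e-03, 2.53321166e+02]), 'orientation': array([1.00000000e+00, 1.96636574e-05, 1.96313867e-05, 6.82446094e-06]), 'contact_force': array([-0.47483432,  1.00234545, -0.33433112]), 'moment': array([-0.02145112,  0.01254285, -0.02287979]), 'width': 85.53613519961333}
{'intrinsics': array([[333.45899906,   0.        , 281.74859777],
       [  0.        , 333.45899906, 205.85309888],
       [  0.        ,   0.        ,   1.        ]]), 'mount': array([[ 9.99999707e-01,  7.54731073e-04,  1.29061809e-04,
         2.13567236e-01],
       [-7.61273095e-04,  9.61938249e-01,  2.73265850e-01,
        -6.89444556e+01],
       [ 8.20927382e-05, -2.73265868e-01,  9.61938542e-01,
        -1.19904002e+02],
       [ 0.00000000e+00,  0.00000000e+00,  0.00000000e+00,
         1.00000000e+00]])}
thumbscrew_a 0.64 [475.  90.   0.]
driver_t10 0.62 [572. 258.   0.]
side_cutter 0.81 [594.  93.   0.]
```

View pics/c.png

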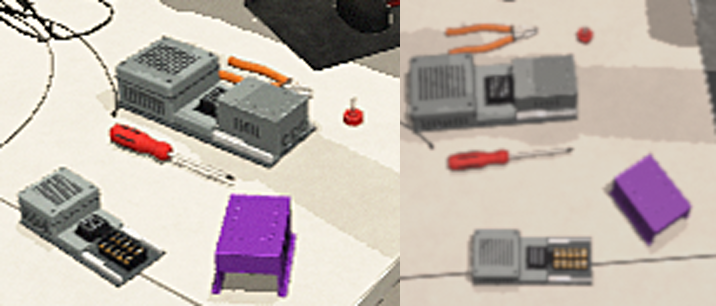

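Two candidates: the larger box, with the grey cover on, at scene (222,258), and the smaller open one at (168,312). The larger one fits. Its grey cover is at (240,262), and the purple hood at (238,318) is the decoy. Next I move above the box with the jaws across it.

Emit:
send_rows(delta_pos=[[-0.017, -0.035, 0], [-0.017, -0.035, 0], [-0.017, -0.035, 0], [-0.017, -0.035, 0], [-0.017, -0.035, 0], [0, 0, 0], [0, 0, 0], [0, 0, 0], [0, 0, 0], [0, 0, 0]], rot=[[0, 0, 0], [0, 0, 0], [0, 0, 0], [0, 0, 0], [0, 0, 0], [0, 0, 7], [0, 0, 7], [0, 0, 7], [0, 0, 7], [0, 0, 7]], fingers=0)

```text
time_s: 1.58
position: [589.9, 175.3, 253.4]
orientation: [0.953, -0.303, 0.0, -0.0]
contact_force: [0.6, -0.2, -0.8]
width: -0.3
```

Emit:
send_rows(delta_pos=[[0, 0, 0], [0, 0, 0], [0, 0, 0], [0, 0, 0], [0, 0, 0], [0, 0, 0], [0, 0, 0], [0, 0, 0], [0, 0, 0], [0, 0, 0]], rot=[[0, 0, 7], [0, 0, 7], [0, 0, 7], [0, 0, 7], [0, 0, 7], [0, 0, 7], [0, 0, 7], [0, 0, 6], [0, 0, 0], [0, 0, 0]])

```text
time_s: 2.42
position: [590.0, 175.0, 253.4]
orientation: [0.708, -0.706, 0.0, -0.0]
contact_force: [-0.0, -0.2, 0.4]
width: -0.3
```

```bash
cat >> h.py <<'E'
from scipy.spatial.transform import Rotation as R
def wcam():
    o=manip.get_obs();T=np.eye(4);T[:3,:3]=R.from_quat(o['orientation']).as_matrix();T[:3,3]=o['position']
    ci=manip.camera_info('wrist');return T@np.array(ci['mount']),np.array(ci['intrinsics'])
def wray(C,K,rc,z):
    d=C[:3,:3]@np.linalg.solve(K,[rc[1],rc[0],1]);return C[:3,3]+d*(z-C[2,3])/d[2]
E
python3 - <<'E'
from h import *
C,K=wcam();o=manip.get_obs();print(o['position'],o['orientation'],o['width'],o['q'].round(2))
save('wrist','w0.png')
for n,z in(('supply_box',0),('rail_end',4),('tab_top',30),('cover',4),('cover_rear',40)):
    for d in manip.place_of('wrist',n)[:3]: print(n,round(d['score'],2),np.round(d['at']),wray(C,K,d['at'],z).round(1))
E
```

```text
[590.00276477 175.00207043 253.37171445] [ 7.08156142e-01 -7.06055858e-01  3.62625618e-05 -5.68682951e-05] -0.30628738220933976 [ 0.25  0.15  1.74 -0.    1.25  1.82]
supply_box 0.67 [233. 100.] [519.1 390.1  -0. ]
rail_end 0.75 [252.  98.] [496.4 394.3   4. ]
rail_end 0.63 [171. 357.] [595.9  90.5   4. ]
tab_top 0.94 [178. 282.] [592.4 174.8  30. ]
tab_top 0.64 [204.  84.] [562.8 386.   30. ]
cover 0.82 [224. 286.] [532.  169.6   4. ]
cover 0.67 [309. 160.] [418.4 327.9   4. ]
cover_rear 0.76 [339. 120.] [402.1 363.5  40. ]
cover_rear 0.75 [198. 282.] [573.3 174.7  40. ]
```

View pics/w0.png

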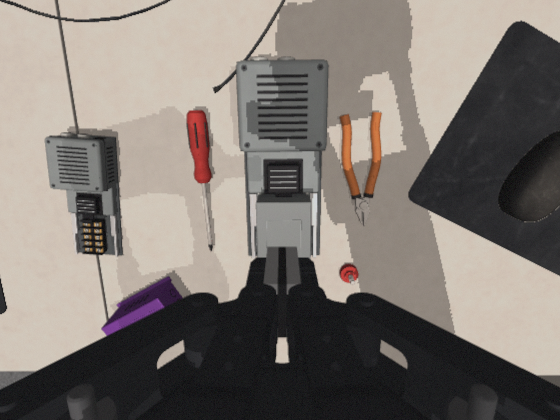

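```bash
python3 - <<'E'
from h import *
C,K=wcam()
P=lambda c,r,z:wray(C,K,(r,c),z).round(1)
print('encl top',[P(*p,54) for p in((237,62),(327,62),(327,150),(238,150))])
print('tab',[P(*p,30) for p in((264,161),(301,161),(302,193),(264,193))])
print('rails z12',[P(*p,12) for p in((249,195),(249,254),(321,195),(319,254))])
print('cover top',[P(*p,50) for p in((257,203),(310,203))], P(255,254,12),P(319,254,4))
d=manip.place_of('wrist','thumbscrew_a');print(P(349,275,8))
im=cv2.imread('pics/w0.png')[50:270,225:345];cv2.imwrite('pics/w0c.png',cv2.resize(im,(327,600),interpolation=2))
E
```

```text
encl top [array([701.3, 214.4,  54. ]), array([701.4, 134.6,  54. ]), array([624. , 131.6,  54. ]), array([623.9, 216.2,  54. ])]
tab [array([610. , 192.9,  30. ]), array([610.1, 154.8,  30. ]), array([576.2, 153.1,  30. ]), array([576.1, 193.3,  30. ])]
rails z12 [array([569.4, 211.1,  12. ]), array([498.1, 212.9,  12. ]), array([569.6, 130.7,  12. ]), array([498.2, 130.7,  12. ])]
cover top [array([570.6, 199.4,  50. ]), array([570.7, 146.1,  50. ])] [498.1 205.8  12. ] [494.6 129.7   4. ]
[469.  93.   8.]
```

View pics/w0c.png

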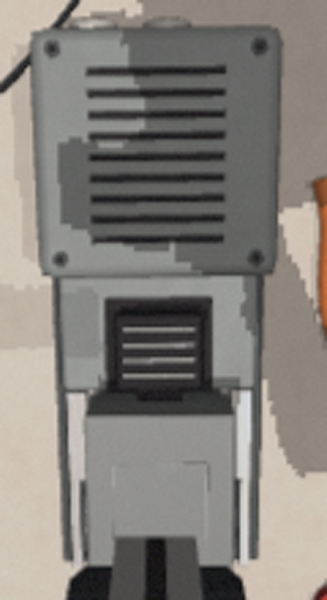

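Box frame: origin about (534, 172.5), +x towards the robot (within about 1°), tab at (593, 173.5). All the sizes agree. Now I go down to just above the tab.

Emit:
send_rows(delta_pos=[[0.0015, -0.004, 0.03], [0, 0, 0.035], [0, 0, 0.035], [0, 0, 0.035], [0, 0, 0.03], [0, 0, 0.018], [0, 0, 0.008], [0, 0, 0]], rot=[[0, 0, 0], [0, 0, 0], [0, 0, 0], [0, 0, 0], [0, 0, 0], [0, 0, 0], [0, 0, 0], [0, 0, 0]])

```text
time_s: 3.43
position: [592.1, 173.0, 59.6]
orientation: [0.707, -0.707, -0.001, 0.002]
contact_force: [0.2, 0.5, 0.5]
width: 0.4
```

```bash
python3 - <<'E'
from h import *
print(manip.get_obs()['contact_force'])
a=save('wrist','w1.png');b=save('side','s1.png')
x=cv2.imread('pics/w1.png')[20:340,150:420];y=cv2.resize(cv2.imread('pics/s1.png')[230:330,200:330],(416,320),interpolation=2)
cv2.imwrite('pics/c1.png',np.hstack([x,y]))
E
```

```text
[0.21121358 0.52928042 0.45124689]
```

View pics/c1.png

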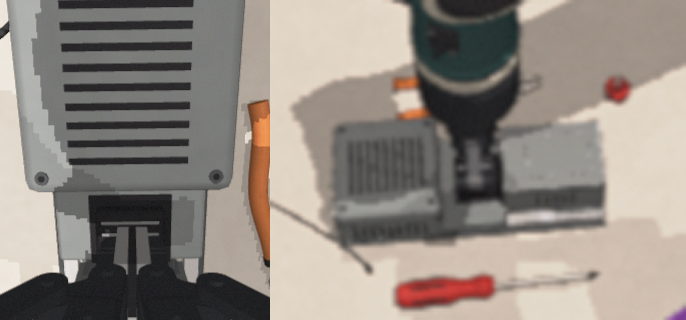

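The fingertips (left picture, about (132,230)) are over the tab's ribs, between the enclosure and the cover. Pressing slowly.

Emit:
send_rows(delta_pos=[[0, -0.001, 0.002], [0, 0, 0.002], [0, 0, 0.002], [0, 0, 0.002], [0, 0, 0.001], [0, 0, 0.001], [0, 0, 0]], rot=[[0, 0, 0], [0, 0, 0], [0, 0, 0], [0, 0, 0], [0, 0, 0], [0, 0, 0], [0, 0, 0]])

```text
time_s: 4.12
position: [594.9, 173.5, 52.1]
orientation: [-0.707, 0.707, 0.0, -0.0]
contact_force: [0.4, 0.4, 0.6]
width: -0.2
```

Emit:
send_rows(delta_pos=[[0, 0, 0.0015], [0, 0, 0.0015], [0, 0, 0.001], [0, 0, 0]], rot=[[0, 0, 0], [0, 0, 0], [0, 0, 0], [0, 0, 0]])

```text
time_s: 4.45
position: [595.2, 173.6, 48.3]
orientation: [-0.707, 0.707, -0.0, 0.0]
contact_force: [0.7, 0.0, 3.2]
width: 0.2
```

Emit:
send_rows(delta_pos=[[0, 0, 0.001], [0, 0, 0.001], [0, 0, 0.001], [0, 0, 0]], rot=[[0, 0, 0], [0, 0, 0], [0, 0, 0], [0, 0, 0]])

```text
time_s: 4.78
position: [595.2, 173.5, 45.3]
orientation: [-0.707, 0.707, -0.0, 0.0]
contact_force: [-0.4, -0.0, 4.2]
width: 0.4
```

Emit:
send_rows(delta_pos=[[0, 0, 0.0005], [0, 0, 0], [0, 0, 0]], rot=[[0, 0, 0], [0, 0, 0], [0, 0, 0]])

```text
time_s: 5.03
position: [595.2, 173.5, 45.0]
orientation: [0.707, -0.707, 0.0, -0.0]
contact_force: [-0.7, -0.1, 4.9]
width: 0.1
```

```bash
python3 - <<'E'
from h import *
print(manip.get_obs()['contact_force'])
for c in('side','scene'):
    save(c,c+'2.png')
    for n,z in(('cover',4),('cover_rear',40)):
        for d in manip.place_of(c,n)[:3]: print(c,n,round(d['score'],2),np.round(d['at']),np.round(ray(c,d['at'],z)))
y=cv2.resize(cv2.imread('pics/side2.png')[230:330,200:330],(416,320),interpolation=2)
z=cv2.resize(cv2.imread('pics/scene2.png')[210:310,160:290],(380,320),interpolation=2)
cv2.imwrite('pics/c2.png',np.hstack([y,z]))
E
```

```text
[-0.72450232 -0.11737209  4.87902618]
side cover 0.87 [286. 290.] [528. 174.   4.]
side cover 0.57 [341. 341.] [416. 329.   4.]
side cover 0.16 [260. 308.] [472.  99.   4.]
side cover_rear 0.76 [279. 279.] [556. 168.  40.]
side cover_rear 0.63 [355. 353.] [398. 374.  40.]
scene cover 0.87 [272. 245.] [523. 171.   4.]
scene cover 0.64 [327. 237.] [414. 340.   4.]
scene cover_rear 0.86 [330. 233.] [388. 384.  40.]
scene cover_rear 0.8 [257. 231.] [558. 181.  40.]
```

View pics/c2.png

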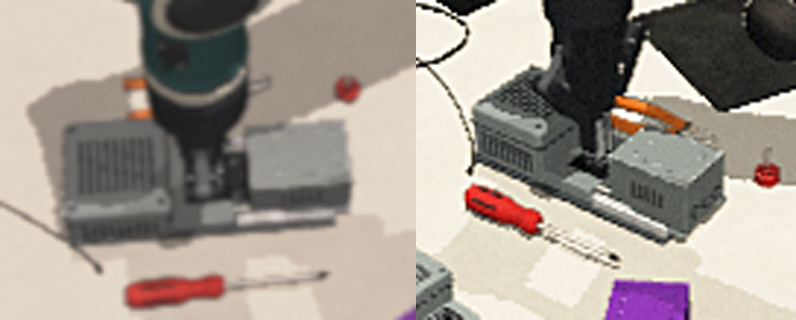

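Cover released: its rear is at x≈557, about 12 mm further on than before. The tab force was 4.9 N. Now I rise above the hook, spread the fingers a little for yaw stability, and push.

Emit:
send_rows(delta_pos=[[0, 0, -0.005], [0, 0, -0.005], [0, 0, -0.0045], [0, 0, 0], [0, 0, 0], [0, 0, 0]], rot=[[0, 0, 0], [0, 0, 0], [0, 0, 0], [0, 0, 0], [0, 0, 0], [0, 0, 0]], fingers=20)

```text
time_s: 5.83
position: [594.7, 173.4, 59.0]
orientation: [0.707, -0.707, -0.0, 0.0]
contact_force: [0.2, 0.6, -0.2]
width: 17.2
```

Emit:
send_rows(delta_pos=[[0, 0.005, 0], [0, 0.006, 0], [0, 0.006, 0], [0, 0.005, 0], [0, 0.004, 0], [0, 0.004, 0], [0, 0.004, 0], [0, 0.004, 0], [0, 0.004, 0], [0.001, 0.004, 0]], rot=[[0, 0, 0], [0, 0, 0], [0, 0, 0], [0, 0, 0], [0, 0, 0], [0, 0, 0], [0, 0, 0], [0, 0, 0], [0, 0, 0], [0, 0, 0]])

```text
time_s: 6.67
position: [548.7, 172.6, 59.4]
orientation: [0.707, -0.707, 0.0, -0.0]
contact_force: [1.0, -0.5, -0.0]
width: 17.6
```

```bash
cat > look.py <<'E'
import sys
from h import *
print(manip.get_obs()['contact_force'],manip.get_obs()['position'])
t=sys.argv[1]
for c in('side','scene'):
    save(c,c+t+'.png')
    for n,z in(('cover',float(sys.argv[2])),('cover_rear',36+float(sys.argv[2]))):
        for d in manip.place_of(c,n)[:3]: print(c,n,round(d['score'],2),np.round(d['at']),np.round(ray(c,d['at'],z)))
y=cv2.resize(cv2.imread('pics/side%s.png'%t)[230:330,200:330],(416,320),interpolation=2)
z=cv2.resize(cv2.imread('pics/scene%s.png'%t)[210:310,160:290],(380,320),interpolation=2)
cv2.imwrite('pics/c%s.png'%t,np.hstack([y,z]))
E
python3 look.py 3 4
```

```text
[ 1.02953271 -0.50899169 -0.00368872] [548.73169617 172.59891702  59.37924483]
side cover 0.58 [347. 344.] [412. 343.   4.]
side cover_rear 0.91 [353. 353.] [397. 371.  40.]
side cover_rear 0.61 [281. 287.] [535. 176.  40.]
scene cover 0.82 [325. 240.] [414. 331.   4.]
scene cover 0.6 [276. 252.] [498. 178.   4.]
scene cover 0.37 [191. 299.] [ 667. -325.    4.]
scene cover_rear 0.75 [261. 239.] [531. 185.  40.]
scene cover_rear 0.55 [326. 232.] [398. 375.  40.]
```

View pics/c3.png

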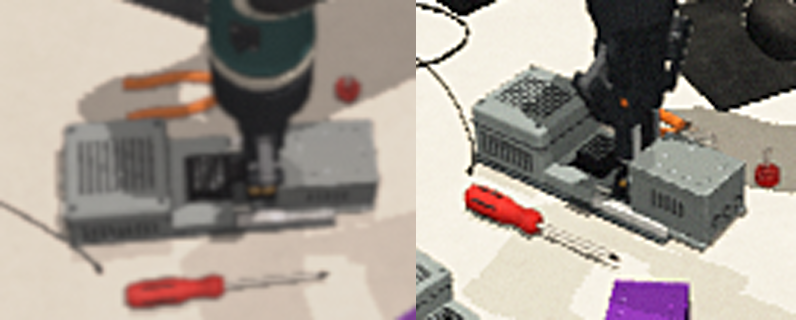

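The cover slides squarely, with its rear at about 536 and a 1 N push force. Continuing until it is clear.

Emit:
send_rows(delta_pos=[[0, 0.004, 0], [0, 0.004, 0], [0, 0.004, 0], [0, 0.004, 0], [0, 0.004, 0], [0.001, 0.004, 0], [0, 0.004, 0], [0, 0.004, 0], [0, 0.003, 0], [0, 0.003, 0]], rot=[[0, 0, 0], [0, 0, 0], [0, 0, 0], [0, 0, 0], [0, 0, 0], [0, 0, 0], [0, 0, 0], [0, 0, 0], [0, 0, 0], [0, 0, 0]])

```text
time_s: 7.8
position: [510.6, 171.5, 59.3]
orientation: [-0.707, 0.707, -0.0, 0.0]
contact_force: [0.3, -0.5, 0.3]
width: 16.7
```

Emit:
send_rows(delta_pos=[[0, 0.003, 0], [0, 0.003, 0], [0, 0.003, 0], [0, 0.003, 0], [0, 0.003, 0], [0, 0.003, 0], [0, 0.002, 0], [0, 0, 0], [0, 0, 0]], rot=[[0, 0, 0], [0, 0, 0], [0, 0, 0], [0, 0, 0], [0, 0, 0], [0, 0, 0], [0, 0, 0], [0, 0, 0], [0, 0, 0]])

```text
time_s: 8.55
position: [490.8, 171.5, 59.3]
orientation: [0.707, -0.707, -0.0, 0.0]
contact_force: [-0.3, -0.1, -0.4]
width: 17.1
```

```bash
python3 look.py 4 0
```

```text
[-0.3172242  -0.05292642 -0.35256298] [490.81023558 171.49829759  59.26739061]
side cover 0.69 [347. 339.] [423. 341.   0.]
side cover 0.67 [284. 320.] [447. 171.   0.]
side cover 0.53 [148. 234.] [ 666. -324.    0.]
side cover_rear 0.68 [353. 350.] [404. 368.  36.]
side cover_rear 0.65 [278. 309.] [479. 169.  36.]
scene cover 0.76 [323. 240.] [420. 325.   0.]
scene cover 0.55 [285. 271.] [441. 174.   0.]
scene cover_rear 0.74 [269. 256.] [479. 185.  36.]
scene cover_rear 0.6 [329. 234.] [392. 375.  36.]
```

View pics/c4.png

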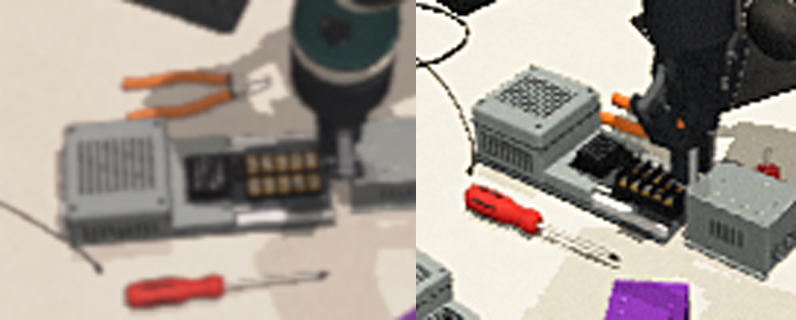

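The cover is off and flat at x≈95 mm, about 15 mm past the rail ends. Backing off, then lifting.

Emit:
send_rows(delta_pos=[[0, -0.006, 0], [0, -0.008, 0], [0, 0, -0.02], [0, 0, -0.035], [0, 0, -0.035], [0, 0, -0.035], [0, -0.03, -0.035], [0, -0.03, -0.03], [0, 0, 0], [0, 0, 0]], rot=[[0, 0, 0], [0, 0, 0], [0, 0, 0], [0, 0, 0], [0, 0, 0], [0, 0, 0], [0, 0, 0], [0, 0, 0], [0, 0, 0], [0, 0, 0]])

```text
time_s: 9.68
position: [565.2, 171.8, 248.7]
orientation: [-0.707, 0.707, -0.002, 0.003]
contact_force: [-1.2, -0.2, 0.3]
width: 17.2
```

```bash
python3 look.py 5 0; python3 - <<'E'
from h import *
for n in('thumbscrew_a','driver_t10','side_cutter'):
  for d in manip.place_of('side',n)[:2]: print(n,d['score'],ray('side',d['at'],0).round())
C,K=wcam();save('wrist','w5.png')
for n,z in(('tab_top',30),('cover',0),('cover_rear',36)):
    for d in manip.place_of('wrist',n)[:3]: print(n,round(d['score'],2),np.round(d['at']),wray(C,K,d['at'],z).round(1))
a=cv2.resize(cv2.imread('pics/w5.png')[:,100:460],(390,455));b=cv2.imread('pics/c5.png')[:,416:]
cv2.imwrite('pics/f.png',np.hstack([a,cv2.copyMakeBorder(b,0,135,0,0,cv2.BORDER_CONSTANT)]))
E
```

```text
[-1.22753995 -0.18511043  0.27536271] [565.18121185 171.78030343 248.65277639]
side cover 0.92 [286. 323.] [442. 177.   0.]
side cover 0.55 [346. 341.] [416. 337.   0.]
side cover_rear 0.96 [353. 350.] [404. 368.  36.]
side cover_rear 0.68 [279. 308.] [482. 171.  36.]
scene cover 0.86 [284. 271.] [442. 173.   0.]
scene cover 0.71 [325. 237.] [420. 333.   0.]
scene cover_rear 0.63 [277. 256.] [459. 212.  36.]
scene cover_rear 0.6 [328. 232.] [397. 375.  36.]
scene cover_rear 0.56 [269. 256.] [478. 183.  36.]
thumbscrew_a 0.53 [477.  89.   0.]
driver_t10 0.74 [573. 257.   0.]
side_cutter 0.62 [595.  85.   0.]
tab_top 0.78 [150. 278.] [592.3 174.7  30. ]
tab_top 0.67 [182.  72.] [560. 385.  30.]
cover 0.89 [276. 281.] [438.5 171.6   0. ]
cover 0.78 [293. 156.] [414.7 325.6   0. ]
cover_rear 0.9 [321. 109.] [400.3 367.3  36. ]
cover_rear 0.85 [257. 279.] [480.  174.2  36. ]
```

View pics/f.png

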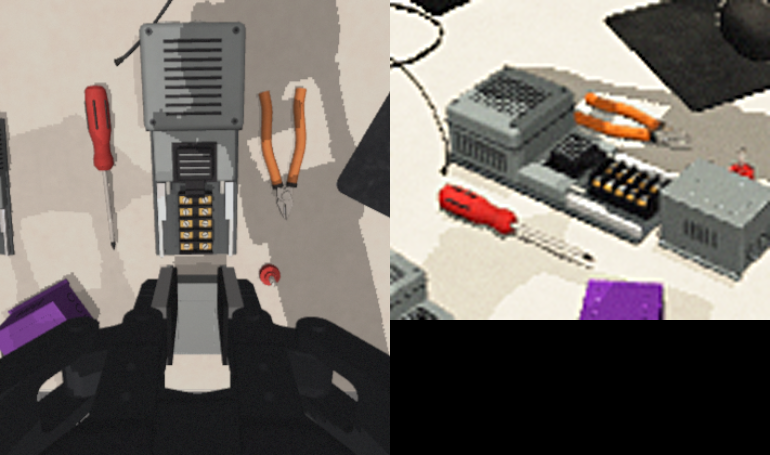

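The terminals are exposed, the cover stands flat and square about 13–15 mm in front of the rails, and the tab is up. The bystanders are where they were.

```bash
python3 -c "
from bench import manip
print(manip.sign_off())"
```

```text
the job is handed in; nothing more can be done
None
```

The terminal compartment is open and the job is handed in after about 10 s of the 35 s. `sign_off` gives no verdict.

**What I did:** I pressed the snap tab about 6.5 mm with the shut fingertips, at about 5 N, and the cover sprung forward about 12 mm. I then raised the fingertips above the hook and pushed the cover along the rails with about 1 N. Last, I backed off and lifted clear.

**Last checks:**
- **Cover:** it is at box x of about 92–95 mm and y within about 5 mm. It looks flat and square, with its rear face about 13–15 mm past the rail ends.
- **Tab:** it looked to be back up, judged from the pictures. I could not read its joint value directly.
- **Bystanders:** the driver and thumb screw read within about 2 mm of their start. The side cutters' detected origin differed by about 8 mm, but the arm partly hid them in the first pictures. They look untouched, so I put that down to detector noise. I did not re-measure the carton, tin and brass fitting, as the arm went nowhere near them.
- **Disagreement:** one scene detection of the cover's rear was about 20 mm and 40 mm off, against four others that agreed. I discarded it.

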